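Lock the biscuit keeper's end flaps

TASK

The lid is on the biscuit box, but the two blue clip flaps at its short ends are still standing open. Fold each one down with a fingertip and press it in until its catch snaps under the box's rim and it stays shut by itself. Leave the box standing where it is on the worktop, not lifted or shoved away, and leave the mug, the tea tin and the teaspoon alone.

Things in the scene. Friction and masses are not known exactly. Their poses are not given: they have to be found in the camera images.
- keeper: Loose clear biscuit box with a white lid firmly on, 1.0-1.3 kg, silicone foot (a sideways push under 7 N does not slide it). 212 mm long (y), 138 wide (x) over shut flaps; lid top at z 82 mm. Origin: centre of underside, z up. Blue flaps on the long sides are locked, those on the short ends (+y, -y) open. Round the rim a down-turned lip, lowest at z 61 mm, 1 to 6 mm inside the hinge line.
- flap_left (a joint): Flap at the +y end, 64 mm wide, 3 thick, 26 long, smooth. rad: 0 = straight down, outer face 3 mm outside the hinge line; 1.57 = level, outwards. Stays where left beyond about 1.1, springs back out below. A ledge inside it, 17 mm from the hinge, meets the lip at about 0.45; about 3 N near the free edge snaps it past; then it rests at 0 to 0.06, held.
- flap_right (a joint): The same kind of flap at the keeper's -y end, same sizes, values and behaviour.
- left_hinge (a point): Middle of the left flap's hinge line: in the keeper's frame x 0, y +103 mm, z 77 mm. The hinge runs along keeper x.
- right_hinge (a point): Middle of the right flap's hinge line: in the keeper's frame x 0, y -103 mm, z 77 mm.
- left_edge (a point): Middle of the left flap's free edge, 26 mm from the hinge.
- right_edge (a point): Middle of the right flap's free edge, 26 mm from the hinge.
- mug: Blue ceramic mug, 80 mm wide and 90 mm high, with a handle, standing beside one long side (+x) of the keeper, next to the tin. Origin: centre of the underside.
- tea_tin: Red tea tin with a teal lid and brass knob, 69 mm wide, 103 mm high. Origin: centre of the underside.
- teaspoon: Spoon with a wooden handle, 150 mm long, lying flat along its x axis near the other long side (-x) of the keeper. Origin: middle, on the worktop.
There are look-alikes about, which are no part of the job. There is more than one size of the keeper; the one meant has the size given above.

How it is judged:
At the end, for the whole second after the job is handed in: Both end flaps are within 0.12 rad of hanging straight down and stay there by themselves, held by their catches; the box stands level and still on the worktop within 30 mm of where it was; mug, tin and spoon are within 20 mm of where they were (value of joint each of flap_left, flap_right below 0.12 rad and distance of keeper from where it was at the start of the episode below 0.03 m and angle between keeper's own z axis and vertical below 0.03 rad and linear speed of keeper below 0.01 m/s and distance of each of mug, tea_tin, teaspoon from where it was at the start of the episode below 0.02 m); the robot touches nothing.
It fails at once if the box is lifted or tipped off the worktop (height (world z) of keeper above 0.008 m or angle between keeper's own z axis and vertical above 0.1 rad).
It fails at once if the box is shoved more than 30 mm (distance of keeper from where it was at the start of the episode above 0.03 m).
It fails at once if the mug, the tea tin or the teaspoon is knocked, carried or lifted (moved more than 20 mm) (distance of any of mug, tea_tin, teaspoon from where it was at the start of the episode above 0.02 m).
It also fails if it takes over 40 s, if anything falls off the work surface, if the arm or the gripper's body presses on something with over 40 N, if the wrist force passes 120 N, or if a joint passes its speed limit or range.

ROBOT

A 6-joint arm with a two-finger parallel gripper is mounted at the origin on the work surface. World frame = base frame: x ahead of the robot, y to its left, z up, the work surface at z = 0. Lengths are in m, angles in rad, forces in N, time in s.
With the tool pointing down it reaches from about 0.25 to 0.775 m from the base axis. Payload 4 kg.
Tool frame: the origin (TCP) lies midway between the tips of the shut fingers; the grasp point (between the pads) lies 19 mm behind it; z points along the fingers, y is the line along which they close (so a half turn about z gives the same grasp; the last joint's range is limited). The gripper opens to 85 mm and grips with 20 to 120 N. Pads are 22 mm wide; open, the fingers measure 114 mm over their backs; the gripper's body (76 mm by 85 mm) begins 54 mm behind the grasp point. The pads swing forward as they close: fully open they stand 13 mm farther back than shut.
Start: joints at [-1.258, 0.087, 1.371, -0, 1.684, -0.103], TCP at [0.222, -0.503, 0.204] pointing down, gripper open.
Joint ranges: [-3.1, 3.1], [-0.76, 2.03], [0.27, 2.55], [-1.08, 4.22], [0.17, 2.65], [-2.57, 2.57]. Speed limits (rad/s): [2.79, 2.79, 3.14, 3.14, 3.14, 3.14].

INTERFACE

Orientations are given as a rotation vector (axis times angle).
In Python, from bench import env gives the robot as it stands. Calls block until the motion is done:
- env.move_pose(position, orientation): joint-space move of the TCP to a pose.
- env.servo_line(position, rot=None, velocity=0.15, force_limit=None): straight line of the TCP; rot=None keeps the orientation; velocity is the mean speed in m/s. With force_limit (N) it stops when the force on the tool has changed by that much, and returns True; else False.
- env.movej(angles): joint-space move.
- env.move_gripper(opening, force=None): opening from 0.0 (shut) to 1.0 (fully open); force is the grip in N (None keeps the last); returns when the fingers have stopped.
- env.sleep(seconds).
- env.solve_ik(position, orientation): joint angles nearest the present ones, or None.
- env.capture(name): name is "scene" or "top"; returns the picture (420x560x3 uint8, blue, green, red); there is no depth.
- env.camera_info(name): a dict with "intrinsics" (3x3 intrinsics, pixels), "view" (4x4, takes a point from world to camera coordinates). Camera axes: x right, y down, z forward; pixel columns grow to the right and rows downward; lengths in m; the calibration is good to about 2 mm. A picture is of the moment at which its call begins. camera_info takes no time and is no camera call.
A pose or a line that the arm cannot do raises env.IKError and nothing moves.
- env.finish_job(): hands the job in; it is judged then, once.
Readings, each from a call of its own:
- env.get_clock(): time.
- env.get_joint_positions(): joint angles.
- env.get_joint_vel(): joint speeds.
- env.get_joint_efforts(): joint torques, N m.
- env.get_ee_pos(): TCP position.
- env.get_orientation(): TCP orientation.
- env.get_force(): force on the tool from outside, world axes, zero at the start.
- env.get_torque(): the same for the moment, N m.
- env.get_finger_gap(): opening from 0.0 (shut) to 1.0 (fully open).
- env.get_grasp_force(): force on a finger pad.
Only numpy, scipy, OpenCV 4.12 (cv2) and the standard library are available. Lean on these libraries where they do the work, as an engineer would, in place of code of your own. Each camera call takes 0.05 s, during which the arm holds its last target. There are 200 camera calls.

## Working session

There is one attempt and no reset: what is moved stays moved. The work goes in short steps, each a Python script; the robot and the scene stay as the last script left them, time stands still between calls to the robot, and variables do not carry over. Pictures are saved under pics/ and viewed, at most 10 in all, crops included, and the job is handed in when it is done.

```bash
mkdir -p pics; ls; python3 - <<'E'
from bench import env
import cv2
for n in("scene","top"):
    cv2.imwrite(f"pics/{n}0.png",cv2.resize(env.capture(n),(784,588),interpolation=cv2.INTER_CUBIC))
    c=env.camera_info(n);print(n,c["intrinsics"],c["view"])
print(env.get_orientation(),env.get_clock())
E
```

```text
pics
scene [[387.19221097   0.         282.68709268]
 [  0.         387.19221097 216.78322924]
 [  0.           0.           1.        ]] [[ 0.90421552  0.42699993  0.008084   -0.55644009]
 [ 0.31369961 -0.65120802 -0.6910287  -0.07384435]
 [-0.28980484  0.62737482 -0.72278211  1.06020313]
 [ 0.          0.          0.          1.        ]]
top [[409.37688218   0.         282.13083489]
 [  0.         409.37688218 207.87487424]
 [  0.           0.           1.        ]] [[ 1.63659239e-04 -9.99918406e-01  1.27732251e-02  6.04117044e-02]
 [-9.88600908e-01 -2.08491324e-03 -1.50545335e-01  5.95053585e-01]
 [ 1.50559682e-01 -1.26029838e-02 -9.88520585e-01  8.25047995e-01]
 [ 0.00000000e+00  0.00000000e+00  0.00000000e+00  1.00000000e+00]]
[-3.07202733e+00 -6.48051519e-01  3.24967820e-04] 0.1
```

View pics/scene0.png

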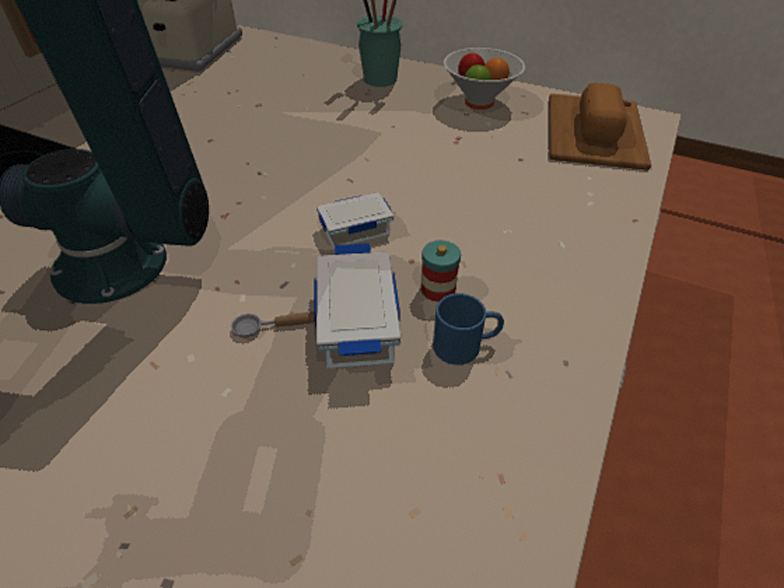

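View pics/top0.png

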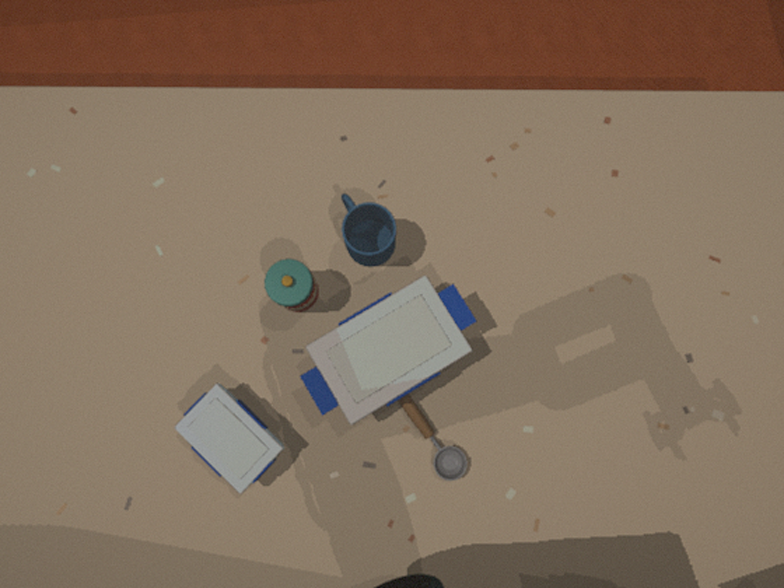

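The scene view shows the large box with lid around (357,300) and its open flaps at (352,249) and (359,347). In the top view the lid corners are near (427,277), (471,350), (352,423) and (307,349), with flaps at (458,308) and (320,390). I'll enlarge both to read the corners.

```bash
python3 - <<'E'
import cv2
from bench import env
t=env.capture("top")[190:310,205:355]; s=env.capture("scene")[165:285,200:350]
cv2.imwrite("pics/tc.png",cv2.resize(t,(750,600),interpolation=cv2.INTER_CUBIC))
cv2.imwrite("pics/sc.png",cv2.resize(s,(750,600),interpolation=cv2.INTER_CUBIC))
E
```

```text
(no output)
```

View pics/tc.png

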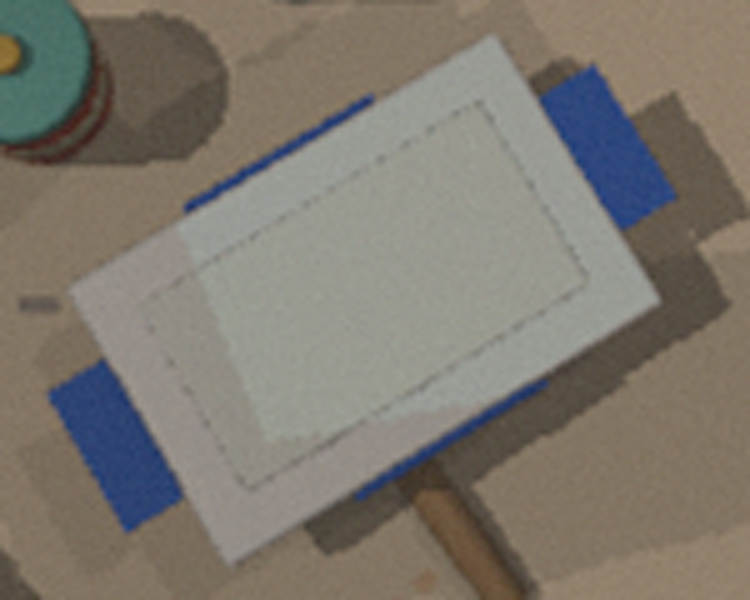

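View pics/sc.png

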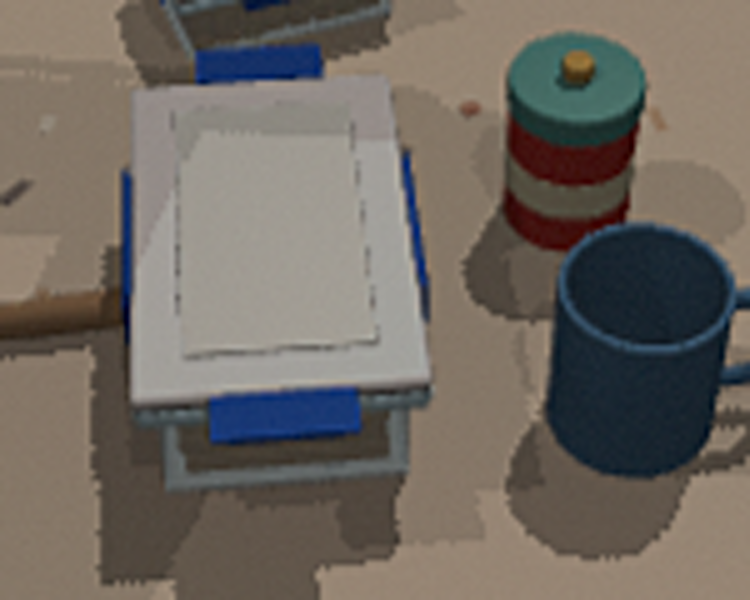

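Lid corners, top crop: (495,35), (660,300), (232,565), (70,290). Scene crop, same order: (430,382), (132,402), (133,90), (388,77). Flap outer corners, top: (597,65), (676,200), (50,395), (130,532). Scene: (361,430), (210,442), (321,45), (197,50).

```bash
python3 - <<'E'
import cv2,numpy as np
from bench import env
T=np.array([(495,35),(660,300),(232,565),(70,290),(597,65),(676,200),(50,395),(130,532)],float)
S=np.array([(430,382),(132,402),(133,90),(388,77),(361,430),(210,442),(321,45),(197,50)],float)
T=(T+.5)/5-.5+[205,190];S=(S+.5)/5-.5+[200,165]
P=[env.camera_info(n) for n in("top","scene")]
P=[c["intrinsics"]@c["view"][:3] for c in P]
X=cv2.triangulatePoints(P[0],P[1],T.T,S.T);X=(X[:3]/X[3]).T
np.set_printoptions(precision=4,suppress=True);print(X)
for i in range(4):print(np.linalg.norm(X[i]-X[(i+1)%4]))
c=X[:4].mean(0);v=(X[2]+X[3]-X[0]-X[1])/2;u=(X[0]+X[3]-X[1]-X[2])/2
print("c",c,"yaw",np.arctan2(v[1],v[0])-np.pi/2,np.arctan2(u[1],u[0]))
v/=np.linalg.norm(v)
for i,j in((4,5),(6,7)):
    m=(X[i]+X[j])/2; d=(m-c);print("flap mid",m,"along",d@v,"w",np.linalg.norm(X[i]-X[j]))
E
```

```text
[[ 0.6132  0.0176  0.0793]
 [ 0.5045 -0.0482  0.0806]
 [ 0.4014  0.1227  0.0826]
 [ 0.5093  0.1892  0.0798]
 [ 0.6001 -0.0233  0.0851]
 [ 0.5453 -0.0547  0.0828]
 [ 0.4678  0.1961  0.0802]
 [ 0.4144  0.163   0.0825]]
0.1270859850364554
0.1995353421188291
0.12679559591628642
0.20060007786823625
c [0.5071 0.0703 0.0806] yaw 0.5436249745517365 0.548179234210456
flap mid [ 0.5727 -0.039   0.0839] along -0.12742125402723037 w 0.06316524497379233
flap mid [0.4411 0.1796 0.0814] along 0.12767708555497373 w 0.06286687887057235
```

```bash
cat > h.py <<'E'
import numpy as np
from bench import env
from scipy.spatial.transform import Rotation as Ro
yaw=.546; ky=np.array([-np.sin(yaw),np.cos(yaw),0]); C=np.array([.5071,.0703,0])
HW=.011  # half finger width along the push
def rot(s):
    x=s*ky; z=np.array([0,0,-1.]); return Ro.from_matrix(np.c_[x,np.cross(z,x),z]).as_rotvec()
def tcp(side,out,z): return C+side*ky*(.103+out+HW)+[0,0,z]   # lower inner finger corner at (out,z)
def arc(side,a,r=.022,t=.003): return tcp(side,r*np.sin(a)+t*np.cos(a),.077-r*np.cos(a)+t*np.sin(a))
def st(m): print(m,env.get_clock(),"out/in-force",(env.get_force()@ky).round(2),"F",env.get_force().round(2),"p",env.get_ee_pos().round(4),flush=True)
def press(side):
    for a in (1.75,1.5,1.2,.9,.6):
        env.servo_line(arc(side,a),velocity=.04); st(a)
    for o in (.012,.010,.008,.006,.004,.003,.002,.001,0,-.001):
        hit=env.servo_line(tcp(side,o,.053),velocity=.02); st(o)
        if abs(env.get_force()@ky)>6: break
E
python3 - <<'E'
from h import *
env.move_gripper(0.0)
p=tcp(-1,.022,.2); q=tcp(1,.022,.2)
best=min((s for s in(1,-1) if env.solve_ik(p,rot(s)) is not None and env.solve_ik(q,rot(s)) is not None),key=lambda s:abs(env.solve_ik(p,rot(s))[5])+abs(env.solve_ik(q,rot(s))[5]))
print(best,env.solve_ik(p,rot(best)),env.solve_ik(q,rot(best)))
env.move_pose(p,rot(best)); env.servo_line(tcp(-1,.022,.1)); st("above")
press(-1)
import cv2
cv2.imwrite("pics/r1.png",cv2.resize(env.capture("scene")[145:295,190:390],(800,600),interpolation=cv2.INTER_CUBIC))
E
```

```text
1 [-0.17714852  0.15388647  1.304291    0.          1.68341518 -0.72314852] [ 0.28432798 -0.08099552  1.54672338  0.          1.67586479 -0.26167202]
above 3.8667 out/in-force -0.12 F [0.7  0.29 0.69] p [ 0.5784 -0.0462  0.1011]
1.75 4.4167 out/in-force -0.24 F [ 0.35 -0.07  0.63] p [ 0.5771 -0.0451  0.0835]
1.5 4.7083 out/in-force 0.03 F [-0.76 -0.42  0.05] p [ 0.5776 -0.0461  0.078 ]
1.2 5.025 out/in-force -0.07 F [ 0.07 -0.04 -0.37] p [ 0.5771 -0.0455  0.0712]
0.9 5.3417 out/in-force -1.38 F [ 0.86 -1.09 -0.  ] p [ 0.5758 -0.0433  0.0652]
0.6 5.6583 out/in-force -0.1 F [ 0.01 -0.12  0.45] p [ 0.5737 -0.0396  0.0601]
0.012 6.2083 out/in-force 0.3 F [-0.08  0.31 -0.34] p [ 0.5724 -0.0373  0.0529]
0.01 6.4583 out/in-force -0.18 F [ 0.   -0.21 -0.6 ] p [ 0.5715 -0.0356  0.0531]
0.008 6.7083 out/in-force 0.06 F [ 0.66  0.47 -0.72] p [ 0.5704 -0.0338  0.053 ]
0.006 6.9583 out/in-force 0.08 F [-0.16 -0.01 -0.09] p [ 0.5694 -0.0321  0.053 ]
0.004 7.2083 out/in-force 0.35 F [-0.32  0.21  0.63] p [ 0.5683 -0.0304  0.053 ]
0.003 7.4583 out/in-force 0.37 F [-0.43  0.18  0.22] p [ 0.5678 -0.0297  0.053 ]
0.002 7.7083 out/in-force -0.01 F [-0.09 -0.07  0.92] p [ 0.5673 -0.0288  0.053 ]
0.001 7.9583 out/in-force 0.29 F [0.45 0.61 0.35] p [ 0.5668 -0.0279  0.053 ]
0 8.2083 out/in-force 0.16 F [-0.58 -0.16  0.3 ] p [ 0.5663 -0.0271  0.053 ]
-0.001 8.4583 out/in-force -0.51 F [ 0.62 -0.22 -0.27] p [ 0.5657 -0.0262  0.053 ]
```

View pics/r1.png

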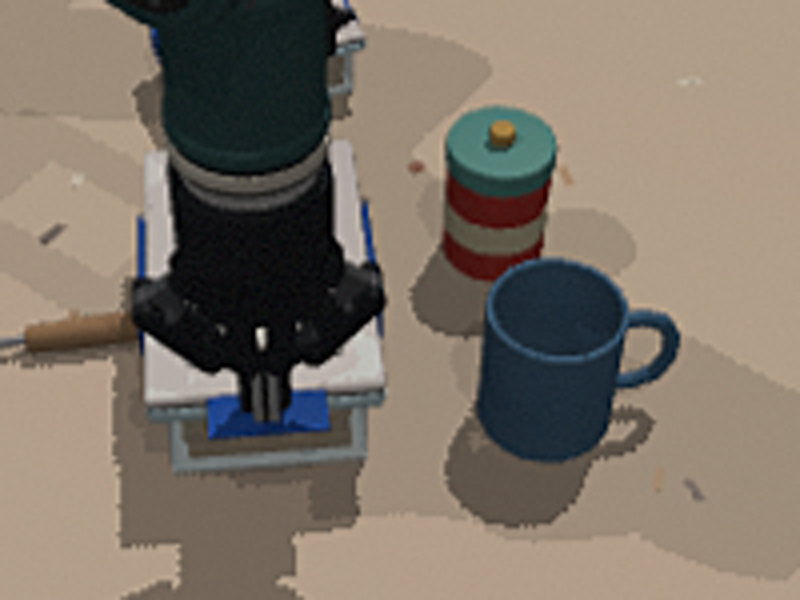

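The finger (tip at about (268,418)) is at the right flap (208–330, 395–437), which is not latched yet. The finger is thinner than I assumed, so I'll keep moving inward until the force rises.

```bash
cat >> h.py <<'E'
def push(side,start,end=-.014,lim=7):
    o=start
    while o>end:
        o-=.001; env.servo_line(tcp(side,o,.053),velocity=.02); f=side*(env.get_force()@ky)
        print(round(o,4),round(f,2),env.get_force().round(1)[2],flush=True)
        if f>lim: break
    return o
E
python3 - <<'E'
from h import *
push(-1,-.001); st("end")
E
```

```text
-0.002 -0.97 -0.5
-0.003 -0.82 0.0
-0.004 0.16 -0.4
-0.005 -0.04 -0.1
-0.006 -0.09 0.5
-0.007 -0.24 -0.3
-0.008 -0.08 0.1
-0.009 -0.47 -0.7
-0.01 -0.18 -0.4
-0.011 -0.2 -0.4
-0.012 0.41 -0.3
-0.013 -0.83 1.3
-0.014 -0.18 0.1
end 11.7583 out/in-force 0.18 F [0.19 0.33 0.1 ] p [ 0.559  -0.0151  0.053 ]
```

```bash
python3 - <<'E'
from h import *
import cv2
a=cv2.resize(env.capture("scene")[165:285,200:300],(400,480),interpolation=cv2.INTER_CUBIC)
b=cv2.resize(env.capture("top")[190:310,255:355],(400,480),interpolation=cv2.INTER_CUBIC)
cv2.imwrite("pics/r2.png",np.hstack([a,b]))
E
```

```text
(no output)
```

View pics/r2.png

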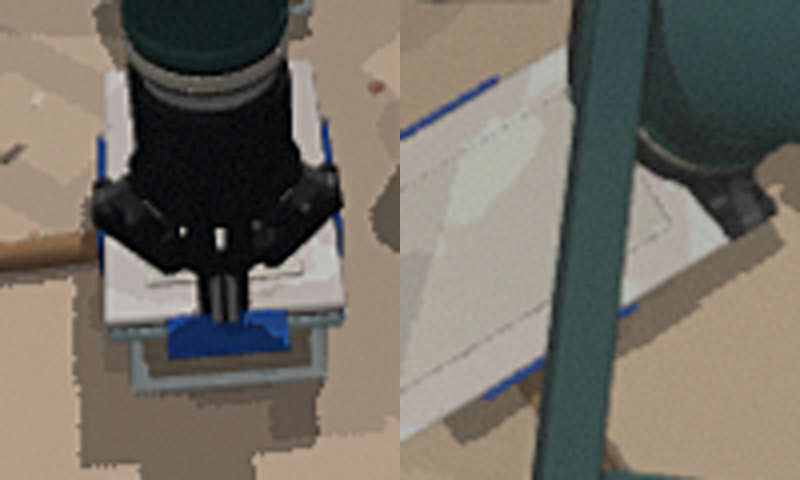

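```bash
python3 - <<'E'
from h import *
c=env.camera_info("scene");P=c["intrinsics"]@c["view"][:3]
p=env.get_ee_pos()
for q in (p,p+[0,0,.03],p+[0,0,.05]):
    x=P@np.r_[q,1];x=x[:2]/x[2];print(x,(x-[200,165])*4)
print(env.get_finger_gap(),env.get_grasp_force(),Ro.from_rotvec(env.get_orientation()).as_matrix().round(3),env.get_joint_positions())
E
```

```text
[256.738052  250.8343117] [226.95220802 343.33724679]
[256.17238348 242.03911422] [224.68953391 308.15645688]
[255.77853329 235.91540393] [223.11413317 283.66161572]
-0.00023271686167982057 0.0 [[-0.519  0.855  0.   ]
 [ 0.855  0.519 -0.   ]
 [-0.     0.    -1.   ]] [-1.28481576e-01  1.85146184e-01  1.56561173e+00 -3.36752715e-05
  1.39077917e+00 -6.74476099e-01]
```

Across both pictures the right flap occupies the same pixels (168–290, 312–357), and the tip ends at (225,322), where I'd expect (227,343). A level flap and a shut one look alike from this camera. I'll back out gently with a force limit and look from above.

```bash
python3 - <<'E'
from h import *
import cv2
print(env.servo_line(tcp(-1,.045,.053),velocity=.06,force_limit=5)); st("out")
a=cv2.resize(env.capture("scene")[165:285,200:300],(400,480),interpolation=cv2.INTER_CUBIC)
b=cv2.resize(env.capture("top")[190:310,255:355],(400,480),interpolation=cv2.INTER_CUBIC)
cv2.imwrite("pics/r3.png",np.hstack([a,b]))
E
```

```text
False
out 12.9917 out/in-force -0.2 F [-0.41 -0.48 -0.03] p [ 0.5895 -0.0653  0.053 ]
```

View pics/r3.png

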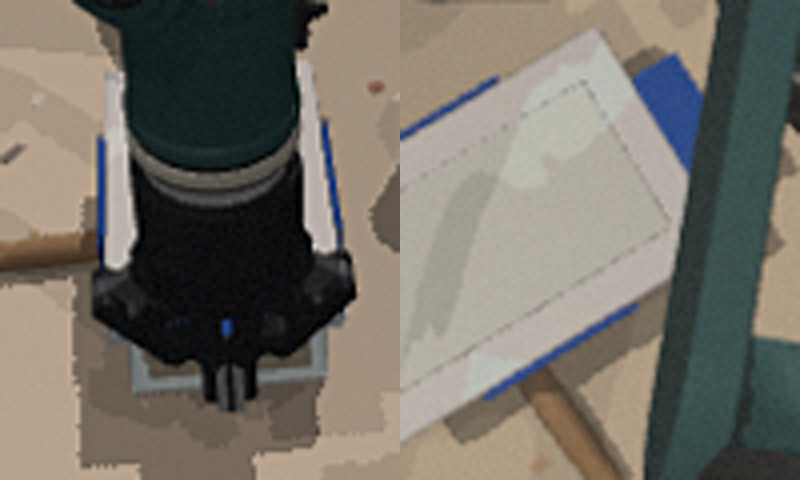

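```bash
python3 - <<'E'
from h import *
c=env.camera_info("scene");P=c["intrinsics"]@c["view"][:3]
for o in (0,-.011):
  for dz in (0,.01,.02,.03,.04):
    q=env.get_ee_pos()+ky*o+[0,0,dz]
    x=P@np.r_[q,1];x=x[:2]/x[2];print(o,dz,((x-[200,165])*4).round(1))
E
```

```text
0 0 [233.5 430.6]
0 0.01 [232.8 419.3]
0 0.02 [232.1 407.8]
0 0.03 [231.3 396.1]
0 0.04 [230.6 384.1]
-0.011 0 [234.8 448. ]
-0.011 0.01 [234.1 436.7]
-0.011 0.02 [233.4 425.3]
-0.011 0.03 [232.7 413.6]
-0.011 0.04 [231.9 401.7]
```

The top view shows the right flap still open and level at (633–741, 52–184). The visible tip, at row ~408, fits a real height about 30 mm above the reported TCP. I'll check that by touching the bare worktop farther out.

```bash
python3 - <<'E'
from h import *
env.servo_line(tcp(-1,.11,.053),velocity=.15)
for z in (.02,0.003,-.01,-.02,-.03,-.04):
    try: h=env.servo_line(tcp(-1,.11,z),velocity=.03,force_limit=4)
    except env.IKError as e: print("IK",e);break
    st((z,h))
    if h:break
E
```

```text
(0.02, False) 14.925 out/in-force -0.22 F [ 0.28 -0.09  0.21] p [ 0.6236 -0.1212  0.0203]
(0.003, False) 15.6417 out/in-force 0.22 F [0.04 0.28 0.63] p [ 0.6235 -0.1211  0.003 ]
(-0.01, False) 16.225 out/in-force 0.79 F [-0.02  0.91  0.09] p [ 0.6233 -0.1211 -0.0103]
(-0.02, False) 16.7083 out/in-force 0.39 F [0.16 0.56 0.05] p [ 0.6232 -0.1211 -0.0204]
(-0.03, True) 17.0333 out/in-force 0.6 F [-0.73  0.26  3.14] p [ 0.6241 -0.1213 -0.0275]
```

Contact came at a reported z of −0.027, so the true tip is 27 mm higher than reported. I'll apply that correction and redo the press on the right flap.

```bash
cat >> h.py <<'E'
ZO=-.027; HW=.008
def tcp(side,out,z): return C+side*ky*(.103+out+HW)+[0,0,z+ZO]
def press2(side):
    env.servo_line(tcp(side,.019,.095),velocity=.15)
    for a in (1.6,1.3,1.0,.75,.5):
        env.servo_line(arc(side,a,.020),velocity=.05); st(a)
    h=env.servo_line(tcp(side,-.008,.055),velocity=.03,force_limit=8); st(("push",h,"out",side*((env.get_ee_pos()-C)@ky)-.103-HW))
E
python3 - <<'E'
from h import *
import cv2
env.servo_line(tcp(-1,.11,.11),velocity=.2)
press2(-1)
a=cv2.resize(env.capture("scene")[165:285,200:300],(400,480),interpolation=cv2.INTER_CUBIC)
b=cv2.resize(env.capture("top")[190:310,255:355],(400,480),interpolation=cv2.INTER_CUBIC)
cv2.imwrite("pics/r4.png",np.hstack([a,b]))
E
```

```text
1.6 18.95 out/in-force 0.62 F [-0.74  0.27  0.03] p [ 0.5747 -0.0418  0.0528]
1.3 19.225 out/in-force 0.43 F [-0.58  0.15 -0.06] p [ 0.5749 -0.0417  0.0471]
1.0 19.5 out/in-force 0.02 F [ 0.3   0.21 -0.08] p [ 0.5739 -0.0401  0.0412]
0.75 19.75 out/in-force -0.01 F [-0.13 -0.09  0.85] p [ 0.5726 -0.0379  0.037 ]
0.5 20.0 out/in-force 0.18 F [-0.07  0.16  0.04] p [ 0.5708 -0.0348  0.0336]
('push', True, 'out', np.float64(0.007846941447775223)) 20.3917 out/in-force -0.4 F [ 0.23 -0.33  0.26] p [ 0.5687 -0.0313  0.0319]
```

View pics/r4.png

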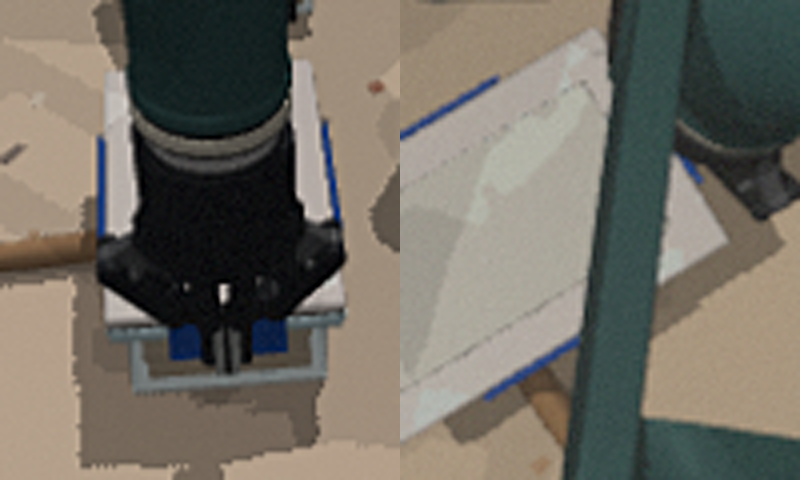

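The right flap is now folded: dark at (170–288, 322–360), with only a thin strip at (690,170) from above. It stopped at a force peak and then the force fell to zero. I'll push further to confirm the catch.

```bash
python3 - <<'E'
from h import *
for o in np.arange(.0065,-.008,-.0015):
    h=env.servo_line(tcp(-1,o,.055),velocity=.03,force_limit=8); f=env.get_force(); print(round(o,4),h,f.round(1),(f@ky).round(2),flush=True)
    if h or abs(f@ky)>6: break
st("end")
E
```

```text
0.0065 False [ 1.2 -0.8 -1. ] -1.34
0.005 False [ 3.  -2.9 -1.4] -4.01
0.0035 False [ 4.  -5.2 -2.4] -6.51
end 21.275 out/in-force -6.51 F [ 3.95 -5.21 -2.38] p [ 0.5673 -0.0289  0.0279]
```

```bash
cat >> h.py <<'E'
def snap(side):
    for o in np.arange(.0095,-.008,-.0015):
        h=env.servo_line(tcp(side,o,.055),velocity=.03,force_limit=8); f=env.get_force(); print(round(o,4),h,f.round(1),(f@ky).round(2),flush=True)
        if abs(f@ky)>6: break
def leave(side):
    env.servo_line(tcp(side,.03,.055),velocity=.15); env.servo_line(tcp(side,.03,.13),velocity=.25)
E
python3 - <<'E'
from h import *
import cv2
leave(-1); env.servo_line(tcp(1,.019,.13),velocity=.3); st("left")
b=cv2.resize(env.capture("top")[190:310,255:355],(400,480),interpolation=cv2.INTER_CUBIC)
press2(1); snap(1); leave(1); st("left done")
a=cv2.resize(env.capture("scene")[165:285,200:300],(400,480),interpolation=cv2.INTER_CUBIC)
cv2.imwrite("pics/r5.png",np.hstack([a,b]))
E
```

```text
left 23.1 out/in-force 0.16 F [-0.76 -0.27  0.19] p [0.4395 0.1807 0.1024]
1.6 23.975 out/in-force 0.93 F [-0.85  0.57  0.17] p [0.4389 0.1822 0.0534]
1.3 24.25 out/in-force -0.05 F [-0.14 -0.14 -0.2 ] p [0.4387 0.1823 0.0472]
1.0 24.525 out/in-force -0.02 F [0.08 0.02 0.22] p [0.4396 0.1807 0.0412]
0.75 24.775 out/in-force -0.04 F [ 0.03 -0.03 -0.34] p [0.4411 0.1785 0.037 ]
0.5 25.025 out/in-force 1.82 F [-0.68  1.71 -0.51] p [0.4432 0.1756 0.0337]
('push', True, 'out', np.float64(0.0070308874129089635)) 25.4333 out/in-force 0.31 F [-0.18  0.26  0.06] p [0.4455 0.171  0.0309]
0.0095 False [-0.7 -0.1  0. ] 0.27
0.008 False [-1.   0.6  0.5] 1.02
0.0065 False [-1.7  1.8 -0.4] 2.44
0.005 False [-3.   6.   0.5] 6.68
left done 27.2083 out/in-force 0.08 F [ 0.3   0.28 -0.17] p [0.4351 0.1903 0.1044]
```

View pics/r5.png

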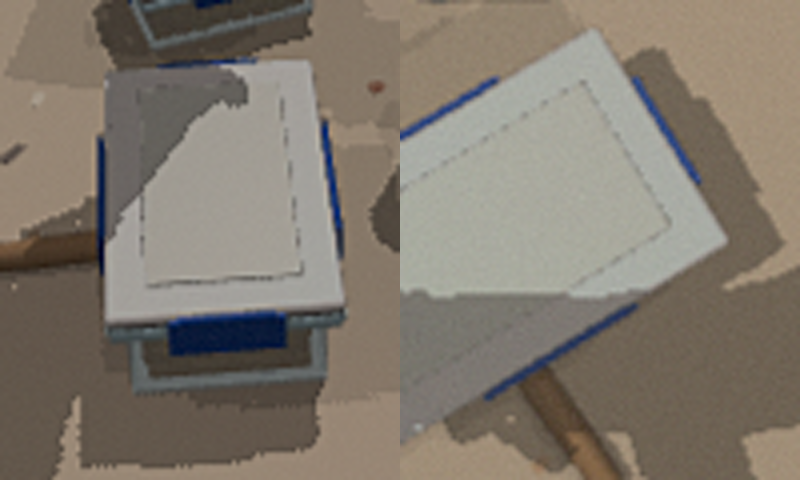

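Right flap is shut: a thin strip at (668,130), matching the locked long sides, and it holds on its own. The left one shows only a thin strip at (208,63). I'll clear the arm for a final top view.

```bash
python3 - <<'E'
from h import *
import cv2
env.servo_line(tcp(1,.03,.25),velocity=.25); env.movej([-1.258,0.087,1.371,0,1.684,-0.103]); st("clear")
cv2.imwrite("pics/r6.png",cv2.resize(env.capture("top")[190:310,205:355],(750,600),interpolation=cv2.INTER_CUBIC))
E
```

```text
clear 30.4583 out/in-force 0.19 F [-0.15  0.13 -0.51] p [ 0.2229 -0.5024  0.2038]
```

View pics/r6.png

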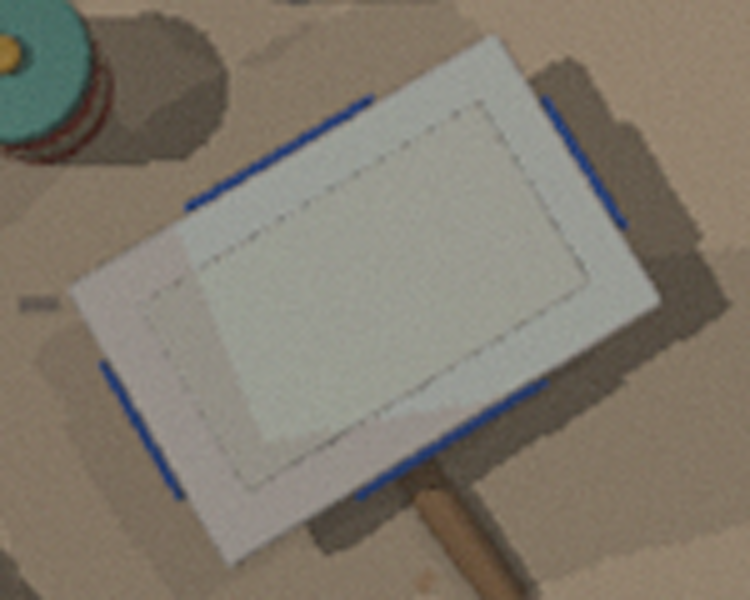

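Both end flaps, at (142,430) and (585,162), now show as thin strips like the locked ones. The lid corners are at the same pixels as at the start.

```bash
python3 -c "
from bench import env
print(env.finish_job())"
```

```text
the job is handed in; nothing more can be done
None
```

Both end flaps are folded down and stay shut by themselves, the box shows no visible shift, and the job was handed in at about 30 s; no verdict came back. The TCP height read 27 mm too low (found by touching the worktop), so the first press missed the flap.

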